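Set a bench compressor just past top of compression

TASK

Get the small bench compressor ready for an unloaded start: draw the headed stop pin out of the ledge and stand it fully home in the empty parking hole of the same ledge, then turn the flywheel slowly clockwise (seen from above) by its upright crank handle, feeling the compression build up, die away at the top of the stroke and only just begin to push the wheel on by itself. Stop right there, just past the top, and let go so that the wheel stays put; handle everything gently, do not overrun the top or let the wheel spin away, and leave the things around it where they are.

Things in the scene. Friction and masses are not known exactly. Their poses are not given: they have to be found in the camera images.
- pump: Grey compressor housing, 180 x 250 mm, 50 mm high, fixed. Origin: on the worktop under the flywheel's vertical axis; z up. A dark steel ledge with two vertical holes runs along its -y side; housing top and ledge are at z = 50 mm. The wheel's angle on the hidden crank is arbitrary: nothing visible tells where the top of compression is; it comes 115 to 150 degrees clockwise of the start.
- flywheel: Steel flywheel lying flat, 136 mm diameter, rim 62 to 84 mm above the worktop. Origin: on its vertical axis, 62 mm up; z up; x points from the axle to the crank handle. A rim lug opposite the handle reaches 94 mm out and strikes the stop pin in its first hole if turned clockwise (about -z). Friction of 0.16 N m (about 3.5 N at the handle) holds the wheel except on the slopes of the compression.
- handle_mid (a point): Mid-height of the upright black crank handle, 112 mm above the worktop, 46 mm from the wheel's axis: a freely spinning sleeve, 16 mm diameter (waist 14.4), 88 to 136 mm above the worktop. z up.
- axle_top (a point): Top of the flywheel's axle, on its axis, 90 mm above the worktop. Load at the handle when turned clockwise: about 3.5 N friction plus the compression, in all 3 to 6 N at the start and 10 to 12 N some 60 degrees before the top; it then falls, is down to plain friction at the very top and zero about 15 degrees past it; farther on, the wheel runs on by itself if let go.
- stop_pin: Loose steel stop pin, upright, about 60 to 110 g. Origin: centre of its foot. Shank 12 mm diameter and 70 mm long, above it the head.
- pin_head (a point): Centre of the dark cylindrical head of the stop pin: 20 mm diameter, 28 mm high, 84 mm above the pin's foot. At the start the pin stands 26 mm deep in the ledge's first hole, this point then 108 mm above the worktop; fully home in the parking hole it is at the same height. z is along the pin, up.
- stop_hole (a point): Mouth centre of the ledge hole in which the pin stands at first, 50 mm above the worktop, 90 mm from the wheel's axis: 15 mm diameter, 26 mm deep, blind.
- park_hole (a point): Mouth centre of the empty parking hole in the ledge, 50 mm above the worktop: 15 mm diameter, 26 mm deep, blind, with a small chamfer; clear of the lug's path.
- jar: Bystander: glass jar, loose, standing on the worktop. Origin: centre of its underside.
- tape: Bystander: tape roll, loose, standing on the worktop. Origin: centre of its underside.
- timer: Bystander: timer, loose, standing on the worktop. Origin: centre of its underside.
- bottle: Bystander: small bottle, loose, standing on the worktop. Origin: centre of its underside.

How it is judged:
On the way, in this order (a step that is already met when the one before it is completed fails the run):
1. the stop pin stands fully home in the parking hole (horizontal distance between pin_head and park_hole below 0.007 m and z of pin_head in the frame of pump below 0.115 m and angle between pin_head's own z axis and vertical below 0.25 rad), for 0.2 s.
2. the wheel has been turned over the top of compression and stands just past it (x of crank_web in the frame of pump above 0 m and y of crank_web in the frame of pump between -0.0102606 and -0 m), for 0.2 s.
At the end, for the whole second after the job is handed in: The stop pin stands in the parking hole (within 7 mm of its centre, head less than 7 mm above its home height, upright within 0.25 rad), and the wheel rests between 0 and 20 degrees past the top of compression; both at rest (all of step 1 and all of step 2 and angular speed of flywheel below 0.1 rad/s and linear speed of stop_pin below 0.03 m/s); the robot touches nothing.
It fails at once if the wheel was overrun: more than 35 degrees past the top of compression (or turned far backwards) (y of crank_web in the frame of pump below -0.0172073 m).
It fails at once if the wheel spun away (over 3 rad/s) (angular speed of flywheel above 3 rad/s).
It fails at once if the stop pin was jammed against the machine or struck by the lug with more than 25 N (contact force between stop_pin and pump above 25 N).
It fails at once if a bystander was moved by more than 30 mm (distance of any of jar, tape, timer, bottle from where it was at the start of the episode above 0.03 m).
It also fails if it takes over 61 s, if anything falls off the work surface, if the arm or the gripper's body presses on something with over 40 N, if the wrist force passes 120 N, or if a joint passes its speed limit or range.

ROBOT

A 6-joint arm with a two-finger parallel gripper is mounted at the origin on a cart in front of the work surface, level with it; the furniture and walls round the work are solid. World frame = base frame: x ahead of the robot, y to its left, z up, the work surface at z = 0. Lengths are in m, angles in rad, forces in N, time in s.
With the tool pointing down it reaches from about 0.4 to 0.925 m from the base axis. Payload 12.5 kg.
Tool frame: the origin (TCP) lies at the very end of the fingers, on their centre line; the grasp point (between the pads) lies manip.pinch_z behind it (manip.pinch_z is the distance from the TCP to the grasp point, in m); z points along the fingers, y is the line along which they close (so a half turn about z gives the same grasp; the last joint's range is limited). The gripper opens to 95 mm and grips with 3 to 60 N. Pads are 20 mm wide; open, the fingers measure 119 mm over their backs; the gripper's body (75 mm by 180 mm) begins 59 mm behind the grasp point.
Start: joints at [1.184, 0.491, 1.559, -0, 1.092, -0.106], TCP at [0.173, 0.601, 0.215] pointing down, gripper open.
Joint ranges: [-3.1, 3.1], [-0.84, 2.19], [0.05, 2.79], [-1.13, 4.28], [0.06, 2.93], [-2.69, 2.69]. Speed limits (rad/s): [2.22, 2.22, 2.79, 3.14, 3.14, 3.14].

INTERFACE

Orientations are given as a rotation vector (axis times angle).
In Python, from rig import telemetry, grab_frame, workorder, manip gives the robot as it stands. The module is installed in compiled form; this text tells all that it offers.
- The arm moves only by the tool arm_command, never from a script. Its argument "targets" is a list of rows, each an object of numbers: "x", "y", "z": the shift along the tool's x, y, z scaled (see below); "wx", "wy", "wz": the turn, a rotation vector about the tool's x, y, z scaled (see below); "fingers": the opening, from -1 (shut) to 1 (fully open). A call has exactly 10 rows; each row is the pose to reach, as a shift and turn from the pose commanded when the call began, along the tool's axes at that moment, turning the shorter way round; what a row does not reach only later rows make up. The controller multiplies each number of a shift by 500 mm and each number of a turn by pi rad. A row lasts 1/12 s, in which the tool goes at most 41.7 mm and 7.16 degrees, less where a joint would pass 70% of its speed; a pose out of reach is approached as far as the arm can. A call with a number of a shift or a turn outside -1 to 1 is refused whole. A call with a gripper value outside its range is refused whole. The fingers move at their own pace and stop on an object; "newtons" is the grip in N (left out, the last holds). Time passes only in rows, so rows that repeat a pose let the fingers close, or fill a call up. It gives the time, the measured TCP pose, the force, the opening and the grip force at its end, in the units of the state.
- telemetry.read_state(): the state, without advancing time (a new reading comes with each control period).
- grab_frame(name): name is "side" or "top"; returns a dict with "image" (420x560x3 uint8, blue, green, red), "fovy" (degrees; the focal length in pixels is half the picture's height over the tangent of half this angle, whatever the lens; pixels are square), "cx", "cy" (the principal point, pixels), "position" and "orientation" of the camera in the world. Camera axes: x right, y up, looking along -z (the intrinsics and any distortion apply to the point x, -y, -z); pixel columns grow to the right and rows downward; lengths in m; the calibration is good to about 2 mm. A picture is of the moment at which its call begins. There is no depth.
- workorder.finish_job(): hands the job in; it is judged then, once.
The state is a dict: "time": time; "joints": joint angles; "dq": joint speeds; "tau": joint torques, N m; "eef_pos": TCP position; "orientation": TCP orientation; "force": force on the tool from outside, world axes, zero at the start; "wrist_torque": the same for the moment, N m; "width": finger opening in m; "grasp_force": force on a finger pad.
Only numpy, scipy, OpenCV 4.12 (cv2) and the standard library are available. Lean on these libraries where they do the work, as an engineer would, in place of code of your own. Each camera call takes 0.05 s, during which the arm holds its last target. There are 200 camera calls.

## Working session

There is one attempt and no reset: what is moved stays moved. The work goes in short steps, Python scripts to look and compute and a tool call to move; the robot and the scene stay as the last step left them, time stands still between calls to the robot, and variables do not carry over. Pictures are saved under pics/ and viewed, at most 10 in all, crops included, and the job is handed in when it is done.

Besides the shell and the picture viewer there is one more tool, called after ">>>" as a command line: name --argument value ..., lists and objects as JSON in quotes. arm_command: Moves the arm, as the interface text tells. Its arguments: {"type":"object","properties":{"targets":{"type":"array","items":{"type":"object","properties":{"x":{"type":"number"},"y":{"type":"number"},"z":{"type":"number"},"wx":{"type":"number"},"wy":{"type":"number"},"wz":{"type":"number"},"fingers":{"type":"number"}}}},"newtons":{"type":"number"}},"required":["targets"]}

```bash
mkdir -p pics; cat > h.py <<'E'
import numpy as np,cv2
from scipy.spatial.transform import Rotation as R
from rig import telemetry, grab_frame, workorder, manip
def rot(o):
    o=np.array(o,float)
    return o if o.shape==(3,3) else (R.from_rotvec(o).as_matrix() if o.size==3 else R.from_quat(o).as_matrix())
def ray(f,u,v):
    F=f["image"].shape[0]/2/np.tan(np.radians(f["fovy"])/2)
    d=rot(f["orientation"])@np.array([(u-f["cx"])/F,-(v-f["cy"])/F,-1]);return np.array(f["position"]),d
def onz(f,u,v,z):
    p,d=ray(f,u,v);return p+d*(z-p[2])/d[2]
def proj(f,P):
    F=f["image"].shape[0]/2/np.tan(np.radians(f["fovy"])/2)
    c=rot(f["orientation"]).T@(np.array(P)-f["position"]);return f["cx"]+F*c[0]/-c[2],f["cy"]-F*c[1]/-c[2]
E
python3 - <<'E'
from h import *
print(telemetry.read_state(),manip.pinch_z)
for n in("side","top"):
    f=grab_frame(n);cv2.imwrite(f"pics/{n}0.png",f["image"]);print(n,{k:v for k,v in f.items() if k!="image"})
E
```

```text
{'time': 0.0, 'joints': array([ 1.18441153e+00,  4.91515519e-01,  1.55944554e+00, -1.06197111e-05,
        1.09169612e+00, -1.05633248e-01]), 'dq': array([-4.87579129e-04,  8.45925880e-04,  1.48774085e-04,  1.85026498e-06,
       -9.98483575e-04,  5.22921959e-04]), 'tau': array([-3.28321194e-04, -6.12641358e+01, -2.58181965e+01,  6.92670979e-02,
        4.81551338e-02, -1.08031572e-04]), 'eef_pos': array([0.17308253, 0.600304  , 0.21409046]), 'orientation': array([-4.39513897e-01, -3.11044335e+00,  1.62527799e-03]), 'force': array([0.007045  , 0.36729834, 0.73751433]), 'wrist_torque': array([-0.00224388,  0.01585758,  0.01508668]), 'grasp_force': 0.0, 'width': 0.09493527645547487} 0.0188
side {'fovy': 45.43904186116622, 'cx': 272.2217954046514, 'cy': 210.79627975092131, 'position': array([ 0.52175577, -1.23292229,  0.66518836]), 'orientation': array([ 1.10260950e+00, -1.05244903e-03, -4.92748061e-02])}
top {'fovy': 45.06858127723108, 'cx': 273.63953865868734, 'cy': 206.45533078483763, 'position': array([ 0.3365642 , -0.10394584,  1.21953046]), 'orientation': array([ 0.14771782, -0.13709995, -1.57387199])}
```

View pics/side0.png

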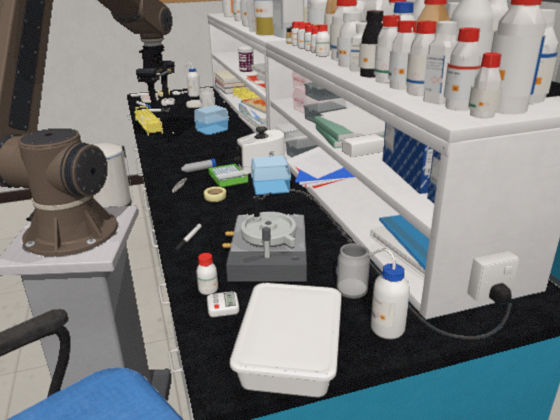

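View pics/top0.png

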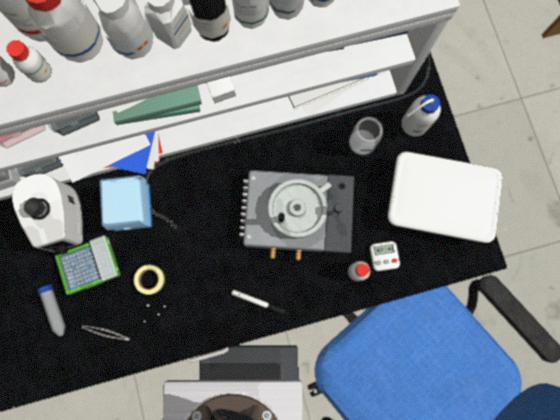

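Side: the pump is around (268,245). Top: pump at (298,210), with the wheel centre near (297,208) and the ledge on the right. I'll zoom in on both.

```bash
python3 - <<'E'
import cv2,numpy as np
a=cv2.imread("pics/side0.png")[180:290,210:330];b=cv2.imread("pics/top0.png")[160:270,235:365]
a=cv2.resize(a,None,fx=3.3,fy=5,interpolation=cv2.INTER_CUBIC)
a=cv2.resize(cv2.imread("pics/side0.png")[180:290,215:325],(550,550),interpolation=cv2.INTER_CUBIC)
b=cv2.resize(b,(650,550),interpolation=cv2.INTER_CUBIC)
cv2.imwrite("pics/a.png",np.clip(a*1.3,0,255).astype('uint8'));cv2.imwrite("pics/b.png",np.clip(b*1.3,0,255).astype('uint8'))
E
```

```text
(no output)
```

View pics/a.png

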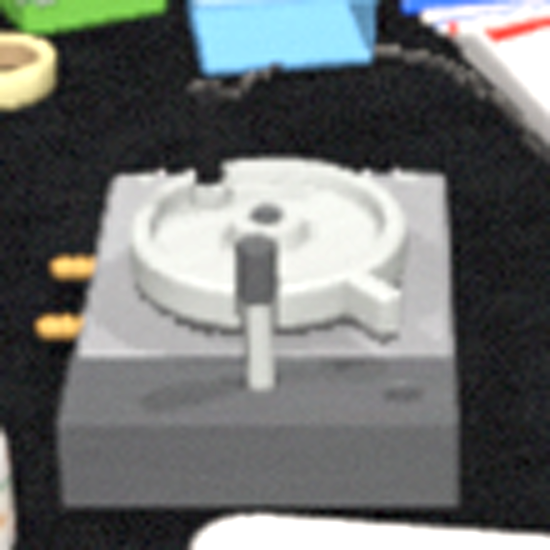

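View pics/b.png

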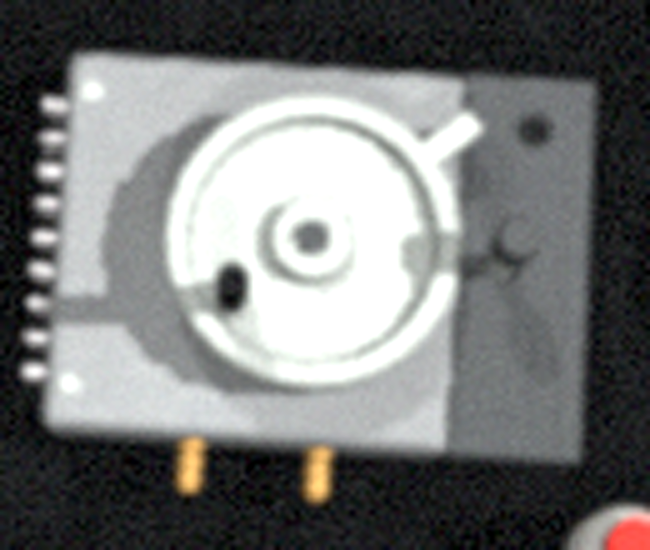

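Crop a (5x): pin head ≈ (266.2,233.6), shank foot ≈ (267.2,257), park hole ≈ (295.6,258.8). Crop b: axle ≈ (297.2,207.2), park hole ≈ (342,186), handle top ≈ (281.4,217), lug tip ≈ (330,185.6).

```bash
python3 - <<'E'
from h import *
s=grab_frame("side");t=grab_frame("top")
print(s["image"].shape)
ax=onz(t,297.2,207.2,.09);print("axle",ax,onz(s,215+268/5,180+214/5,.09))
pk=onz(t,342,186,.05);print("park",pk,onz(s,295.6,258.8,.05))
print("handle",onz(t,281.4,217,.136))
print("pin s",onz(s,266.2,233.6,.108),onz(s,267.2,257.2,.05))
print("lug",onz(t,330.5,185,.084))
for n,(u,v) in dict(tl=(250,170.5),tr=(354.5,176),br=(351,252.5),bl=(244,246.5)).items():print(n,onz(t,u,v,.05))
def tri(u1,u2):
    p,d=ray(t,*u1);q,e=ray(s,*u2);k=np.linalg.lstsq(np.c_[d,-e],q-p,rcond=None)[0];a=p+d*k[0];b=q+e*k[1];return (a+b)/2,np.linalg.norm(a-b)
print(tri((342,186),(295.6,258.8)))
print("bottle, timer, jar",onz(t,358,271,.0),onz(t,385,256,0),onz(t,366,136,.0))
for P in [np.r_[onz(s,266.2,233.6,.108)[:2],.122]]: print(proj(t,P))
E
```

```text
(420, 560, 3)
axle [ 0.54133475 -0.15044924  0.09      ] [ 0.54270796 -0.16000121  0.09      ]
park [ 0.59862862 -0.25877028  0.05      ] [ 0.59972075 -0.26416439  0.05      ]
handle [ 0.51169384 -0.11397891  0.136     ]
pin s [ 0.53488684 -0.24471353  0.108     ] [ 0.53527421 -0.25227407  0.05      ]
lug [ 0.59359392 -0.22795698  0.084     ]
tl [ 0.63834393 -0.04112717  0.05      ]
tr [ 0.62266219 -0.28915997  0.05      ]
br [ 0.44127655 -0.27458097  0.05      ]
bl [ 0.4571029  -0.02745727  0.05      ]
(array([ 0.59974923, -0.25919033,  0.04674693]), np.float64(0.000765584677751209))
bottle, timer, jar [ 0.40140439 -0.29706129  0.        ] [ 0.43671035 -0.36318099  0.        ] [ 0.73782322 -0.32961268  0.        ]
(np.float64(340.62349488015093), np.float64(207.12725103141602))
```

```bash
cat >> h.py <<'E'
def plan(P,yaw=None,s=None):
    s=s or telemetry.read_state();M=rot(s["orientation"]);sh=M.T@(np.array(P)-s["eef_pos"])/.5
    w=np.zeros(3)
    if yaw is not None:
        y=np.radians(yaw);yt=np.array([np.cos(y),np.sin(y),0]);z=np.array([0,0,-1.]);T=np.c_[np.cross(yt,z),yt,z]
        w=R.from_matrix(M.T@T).as_rotvec()/np.pi
    print("shift",sh.round(4),"turn",w.round(4))
E
python3 - <<'E'
from h import *
plan([.45,.3,.3],-4)
E
```

```text
shift [-0.6985 -0.424  -0.1712] turn [-2.000e-04  1.000e-04  4.328e-01]
```

>>> arm_command --targets '[{"x":-0.698,"y":-0.424,"z":-0.171,"wz":0.433,"fingers":0.3},{"x":-0.698,"y":-0.424,"z":-0.171,"wz":0.433,"fingers":0.3},{"x":-0.698,"y":-0.424,"z":-0.171,"wz":0.433,"fingers":0.3},{"x":-0.698,"y":-0.424,"z":-0.171,"wz":0.433,"fingers":0.3},{"x":-0.698,"y":-0.424,"z":-0.171,"wz":0.433,"fingers":0.3},{"x":-0.698,"y":-0.424,"z":-0.171,"wz":0.433,"fingers":0.3},{"x":-0.698,"y":-0.424,"z":-0.171,"wz":0.433,"fingers":0.3},{"x":-0.698,"y":-0.424,"z":-0.171,"wz":0.433,"fingers":0.3},{"x":-0.698,"y":-0.424,"z":-0.171,"wz":0.433,"fingers":0.3},{"x":-0.698,"y":-0.424,"z":-0.171,"wz":0.433,"fingers":0.3}]'

```text
validation failed for argument at $.ta...
```

```bash
python3 - <<'E'
from h import *
s=telemetry.read_state();print(s["time"],s["eef_pos"],s["orientation"],s["width"])
plan([.535,-.08,.24],-4)
E
```

```text
0.2 [0.17313168 0.60041567 0.21432241] [-4.39575651e-01 -3.11054735e+00  8.84215707e-04] 0.09542032705236794
shift [-1.0725 -1.107  -0.0508] turn [-2.000e-04  1.000e-04  4.328e-01]
```

>>> arm_command --newtons 20 --targets '[{"x":-0.698,"y":-0.424,"z":-0.171,"wx":0,"wy":0,"wz":0.433,"fingers":0.3},{"x":-0.698,"y":-0.424,"z":-0.171,"wx":0,"wy":0,"wz":0.433,"fingers":0.3},{"x":-0.698,"y":-0.424,"z":-0.171,"wx":0,"wy":0,"wz":0.433,"fingers":0.3},{"x":-0.698,"y":-0.424,"z":-0.171,"wx":0,"wy":0,"wz":0.433,"fingers":0.3},{"x":-0.698,"y":-0.424,"z":-0.171,"wx":0,"wy":0,"wz":0.433,"fingers":0.3},{"x":-0.698,"y":-0.424,"z":-0.171,"wx":0,"wy":0,"wz":0.433,"fingers":0.3},{"x":-0.698,"y":-0.424,"z":-0.171,"wx":0,"wy":0,"wz":0.433,"fingers":0.3},{"x":-0.698,"y":-0.424,"z":-0.171,"wx":0,"wy":0,"wz":0.433,"fingers":0.3},{"x":-0.698,"y":-0.424,"z":-0.171,"wx":0,"wy":0,"wz":0.433,"fingers":0.3},{"x":-0.698,"y":-0.424,"z":-0.171,"wx":0,"wy":0,"wz":0.433,"fingers":0.3}]'

```text
time: 1.03
eef_pos: [0.4504, 0.2988, 0.3005]
orientation: [-2.184, -2.259, -0.0]
force: [0.0, 1.4, 0.5]
width: 0.0617
grasp_force: 0.0
```

```bash
python3 - <<'E'
from h import *
s=telemetry.read_state();print(s["time"],s["eef_pos"],s["orientation"],s["width"])
plan([.535,-.08,.24],-4)
E
```

```text
1.0333 [0.45035452 0.29875008 0.30054973] [-2.18354250e+00 -2.25864957e+00 -3.32161041e-04] 0.06168831659354045
shift [-0.7628  0.1436  0.121 ] turn [ 0.     -0.0001  0.033 ]
```

>>> arm_command --targets '[{"x":-0.763,"y":0.144,"z":0.121,"wx":0,"wy":0,"wz":0.033,"fingers":0.1},{"x":-0.763,"y":0.144,"z":0.121,"wx":0,"wy":0,"wz":0.033,"fingers":0.1},{"x":-0.763,"y":0.144,"z":0.121,"wx":0,"wy":0,"wz":0.033,"fingers":0.1},{"x":-0.763,"y":0.144,"z":0.121,"wx":0,"wy":0,"wz":0.033,"fingers":0.1},{"x":-0.763,"y":0.144,"z":0.121,"wx":0,"wy":0,"wz":0.033,"fingers":0.1},{"x":-0.763,"y":0.144,"z":0.121,"wx":0,"wy":0,"wz":0.033,"fingers":0.1},{"x":-0.763,"y":0.144,"z":0.121,"wx":0,"wy":0,"wz":0.033,"fingers":0.1},{"x":-0.763,"y":0.144,"z":0.121,"wx":0,"wy":0,"wz":0.033,"fingers":0.1},{"x":-0.763,"y":0.144,"z":0.121,"wx":0,"wy":0,"wz":0.033,"fingers":0.1},{"x":-0.763,"y":0.144,"z":0.121,"wx":0,"wy":0,"wz":0.033,"fingers":0.1}]'

```text
time: 1.87
eef_pos: [0.537, -0.0819, 0.2386]
orientation: [-2.294, -2.147, 0.001]
force: [-0.3, 0.7, 0.0]
width: 0.0524
grasp_force: 0.0
```

```bash
python3 - <<'E'
from h import *
s=telemetry.read_state();print(s["time"],s["eef_pos"],s["orientation"],s["width"])
plan([.535,-.241,.15],-4)
E
```

```text
1.8667 [ 0.53699262 -0.08189844  0.23856519] [-2.29351628e+00 -2.14680264e+00  1.03490005e-03] 0.05235445495816645
shift [-0.3177  0.0171  0.1773] turn [-0.0002  0.0001  0.0012]
```

>>> arm_command --targets '[{"x":-0.08,"y":0.004,"z":0.03,"wx":0,"wy":0,"wz":0,"fingers":0.1},{"x":-0.16,"y":0.009,"z":0.06,"wx":0,"wy":0,"wz":0,"fingers":0.1},{"x":-0.24,"y":0.013,"z":0.1,"wx":0,"wy":0,"wz":0,"fingers":0.1},{"x":-0.318,"y":0.017,"z":0.14,"wx":0,"wy":0,"wz":0,"fingers":0.1},{"x":-0.318,"y":0.017,"z":0.177,"wx":0,"wy":0,"wz":0,"fingers":0.1},{"x":-0.318,"y":0.017,"z":0.177,"wx":0,"wy":0,"wz":0,"fingers":0.1},{"x":-0.318,"y":0.017,"z":0.177,"wx":0,"wy":0,"wz":0,"fingers":0.1},{"x":-0.318,"y":0.017,"z":0.177,"wx":0,"wy":0,"wz":0,"fingers":0.1},{"x":-0.318,"y":0.017,"z":0.177,"wx":0,"wy":0,"wz":0,"fingers":0.1},{"x":-0.318,"y":0.017,"z":0.177,"wx":0,"wy":0,"wz":0,"fingers":0.1}]'

```text
time: 2.7
eef_pos: [0.5356, -0.2361, 0.1524]
orientation: [2.288, 2.15, 0.001]
force: [0.3, -0.0, 0.0]
width: 0.0523
grasp_force: 0.0
```

```bash
python3 - <<'E'
from h import *
s=telemetry.read_state();print(s["time"],s["eef_pos"],s["force"])
plan([.535,-.241,.093],-4)
f=grab_frame("side");print(proj(f,s["eef_pos"]));c=f["image"][150:260,215:325]
t=grab_frame("top");print(proj(t,s["eef_pos"]));d=t["image"][150:260,275:385]
o=np.hstack([cv2.resize(q,(400,400),interpolation=cv2.INTER_CUBIC) for q in(c,d)]);cv2.imwrite("pics/c.png",np.clip(o*1.4,0,255).astype('uint8'))
E
```

```text
2.7 [ 0.53559479 -0.23609381  0.15240034] [ 0.32859545 -0.02237977  0.00173962]
shift [-0.0098 -0.0008  0.1188] turn [0.0006 0.0002 0.0024]
(np.float64(265.8242461991832), np.float64(214.38130191259245))
(np.float64(338.3295956225079), np.float64(204.2988431426459))
```

View pics/c.png

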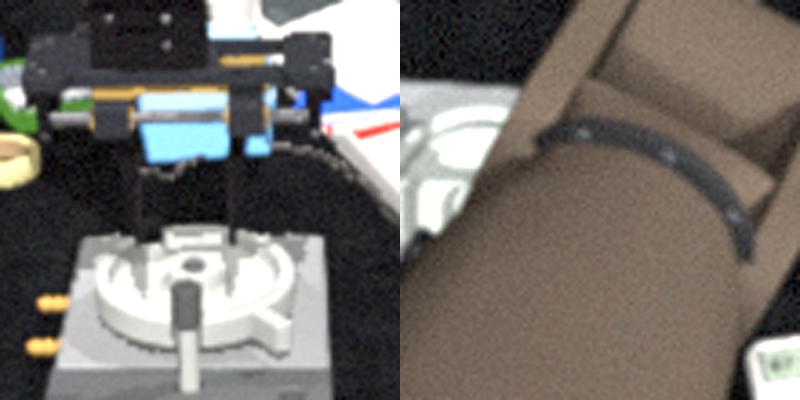

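Side view: the fingers straddle the pin head (crop x≈187) on centre. The top view is hidden by the arm. Next I descend and grip.

>>> arm_command --newtons 20 --targets '[{"x":-0.009,"y":0,"z":0.03,"wx":0,"wy":0,"wz":0,"fingers":0.1},{"x":-0.009,"y":0,"z":0.06,"wx":0,"wy":0,"wz":0,"fingers":0.1},{"x":-0.009,"y":0,"z":0.09,"wx":0,"wy":0,"wz":0,"fingers":0.1},{"x":-0.009,"y":0,"z":0.118,"wx":0,"wy":0,"wz":0,"fingers":0.1},{"x":-0.009,"y":0,"z":0.118,"wx":0,"wy":0,"wz":0,"fingers":0.1},{"x":-0.009,"y":0,"z":0.118,"wx":0,"wy":0,"wz":0,"fingers":0.1},{"x":-0.009,"y":0,"z":0.118,"wx":0,"wy":0,"wz":0,"fingers":-0.4},{"x":-0.009,"y":0,"z":0.118,"wx":0,"wy":0,"wz":0,"fingers":-0.6},{"x":-0.009,"y":0,"z":0.118,"wx":0,"wy":0,"wz":0,"fingers":-0.7},{"x":-0.009,"y":0,"z":0.118,"wx":0,"wy":0,"wz":0,"fingers":-0.7}]'

```text
time: 3.63
eef_pos: [0.5349, -0.2416, 0.0927]
orientation: [2.29, 2.149, 0.001]
force: [-0.4, 0.3, -1.0]
width: 0.0307
grasp_force: 0.0
```

>>> arm_command --newtons 20 --targets '[{"x":0,"y":0,"z":0,"wx":0,"wy":0,"wz":0,"fingers":-1},{"x":0,"y":0,"z":0,"wx":0,"wy":0,"wz":0,"fingers":-1},{"x":0,"y":0,"z":0,"wx":0,"wy":0,"wz":0,"fingers":-1},{"x":0,"y":0,"z":0,"wx":0,"wy":0,"wz":0,"fingers":-1},{"x":0,"y":0,"z":0,"wx":0,"wy":0,"wz":0,"fingers":-1},{"x":0,"y":0,"z":0,"wx":0,"wy":0,"wz":0,"fingers":-1},{"x":0,"y":0,"z":0,"wx":0,"wy":0,"wz":0,"fingers":-1},{"x":0,"y":0,"z":0,"wx":0,"wy":0,"wz":0,"fingers":-1},{"x":0,"y":0,"z":0,"wx":0,"wy":0,"wz":0,"fingers":-1},{"x":0,"y":0,"z":0,"wx":0,"wy":0,"wz":0,"fingers":-1}]'

```text
time: 4.47
eef_pos: [0.5348, -0.2416, 0.0922]
orientation: [2.291, 2.149, 0.0]
force: [-0.6, 0.0, 5.4]
width: 0.0194
grasp_force: 20.0
```

```bash
python3 - <<'E'
from h import *
s=telemetry.read_state();print(s)
f=grab_frame("side");cv2.imwrite("pics/d_raw.png",f["image"])
E
```

```text
{'time': 4.4667, 'joints': array([-5.36844600e-01,  5.84735900e-01,  1.77465183e+00,  9.71176631e-05,
        7.81781440e-01, -4.73264980e-01]), 'dq': array([ 0.00031538,  0.00034394,  0.00074775, -0.00071957, -0.00220195,
        0.00061053]), 'tau': array([ 6.99718622e-02, -5.77647650e+01, -1.83036053e+01,  8.39319569e-02,
       -9.48150968e-02,  1.57507093e-04]), 'eef_pos': array([ 0.53481555, -0.24158509,  0.09221558]), 'orientation': array([2.29071748e+00, 2.14936733e+00, 2.87324225e-04]), 'force': array([-0.6333096 ,  0.03039408,  5.3743493 ]), 'wrist_torque': array([-0.04481445,  0.20174118,  0.02970684]), 'grasp_force': 20.00055410724599, 'width': 0.019401754518659494}
```

>>> arm_command --targets '[{"x":0,"y":0,"z":-0.01,"wx":0,"wy":0,"wz":0,"fingers":-1},{"x":0,"y":0,"z":-0.02,"wx":0,"wy":0,"wz":0,"fingers":-1},{"x":0,"y":0,"z":-0.03,"wx":0,"wy":0,"wz":0,"fingers":-1},{"x":0,"y":0,"z":-0.04,"wx":0,"wy":0,"wz":0,"fingers":-1},{"x":0,"y":0,"z":-0.05,"wx":0,"wy":0,"wz":0,"fingers":-1},{"x":0,"y":0,"z":-0.06,"wx":0,"wy":0,"wz":0,"fingers":-1},{"x":0,"y":0,"z":-0.07,"wx":0,"wy":0,"wz":0,"fingers":-1},{"x":0,"y":0,"z":-0.074,"wx":0,"wy":0,"wz":0,"fingers":-1},{"x":0,"y":0,"z":-0.074,"wx":0,"wy":0,"wz":0,"fingers":-1},{"x":0,"y":0,"z":-0.074,"wx":0,"wy":0,"wz":0,"fingers":-1}]'

```text
time: 5.35
eef_pos: [0.5347, -0.2415, 0.129]
orientation: [2.291, 2.15, 0.0]
force: [0.8, 0.2, -1.0]
width: 0.0193
grasp_force: 20.0
```

```bash
python3 - <<'E'
from h import *
s=telemetry.read_state();print(s["eef_pos"],s["force"])
f=grab_frame("side");c=f["image"][210:285,225:325]
cv2.imwrite("pics/d.png",np.clip(cv2.resize(c,(800,600),interpolation=cv2.INTER_CUBIC)*1.6,0,255).astype('uint8'))
plan(np.r_[.599,-.257,s["eef_pos"][2]],-4)
E
```

```text
[ 0.53465403 -0.24148686  0.12902381] [ 0.75546368  0.17050786 -0.9894664 ]
shift [-0.0229  0.1305 -0.0004] turn [-0.0001 -0.0001  0.002 ]
```

View pics/d.png

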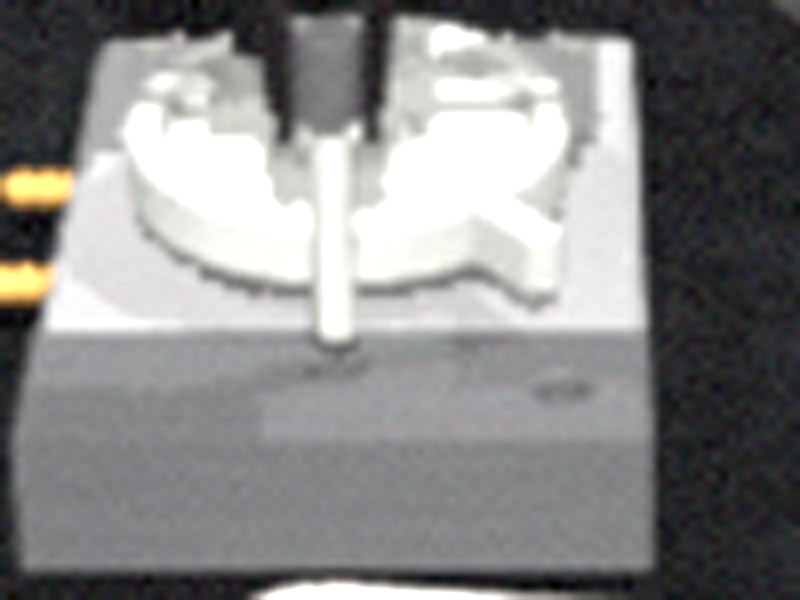

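Pin lifted cleanly. Its foot's front edge is at crop (335,347), the stop hole at ≈ (338,365) and the park hole at ≈ (565,390).

```bash
python3 - <<'E'
from h import *
f=grab_frame("side");q=lambda u,v,z:onz(f,225+u/8,210+v/8,z)
a=q(338,364.5,.05);b=q(565,389.5,.05);c=q(335,348,.0608);print(a,b,b-a,c,c+[0,.006,0])
g=cv2.cvtColor(f["image"],cv2.COLOR_BGR2GRAY).astype(float);print(g[252:264,288:304].astype(int));print(g[246:260,262:274].astype(int))
E
```

```text
[ 0.53561262 -0.24519816  0.05      ] [ 0.59981666 -0.26369274  0.05      ] [ 0.06420404 -0.01849457  0.        ] [ 0.53479363 -0.25359425  0.0608    ] [ 0.53479363 -0.24759425  0.0608    ]
[[ 90  86  91  93  91  95  90  96  93  94  93  91  91  91  92  94]
 [ 90  89  89  93  91  93  91  92  90  91  94  95  94  91  93  92]
 [ 93  92  91  92  91  90  91  91  91  92  90  92  92  91  91  93]
 [ 91  90  91  92  91  92  94  89  92  90  94  93  90  91  92  91]
 [ 91  90  94  94  96  99 102 104  98  90  92  92  94  90  91  92]
 [ 92  95  94  91  95  91  94  93  89  85  88  95  98 100  97  98]
 [ 98  98  95  88  82  79  83  83  79  77  77  88 101 101 104  99]
 [101  99  99  93  80  78  80  84  78  77  86 100  99 102  98 101]
 [102 101 101  99  94  91  92  94  92  91  96 100 100 100 100  96]
 [100  97  98  98  99 102  99 101 100 102  99 101  99  98  98 100]
 [100  99 101  96  99  98  98 100  97  99  98 101  99  98  98  95]
 [ 97  97  98  99  98  98  99 100  98  99  98  97  98  98  97  97]]
[[ 81  89 122 161 166 163 148 110  83  82  83  81]
 [117 113 125 162 165 162 150 124 119 117 120 120]
 [132 120 124 160 166 161 150 133 131 131 130 134]
 [140 132 126 161 166 163 151 134 133 133 134 132]
 [143 132 123 161 165 164 154 136 141 142 142 147]
 [111 102 111 160 166 164 148 119 115 116 118 119]
 [ 96  86  81 114 127 125 108  90  98 100  99  99]
 [ 98  92  82  73  77  76  69  75  94  98  98  95]
 [ 95 102  96  86  82  72  84  87  87  89  92  93]
 [ 89  87  86  84  81  77  83  81  79  86  93  92]
 [ 81  76  72  76  77  81  83  79  85  95  94  97]
 [ 86  83  83  89  87  86  88  90  97  99  97  98]
 [ 97  94  93  97  97  95  95  97  98  97  99 101]
 [ 95  99  97  97  98  99  96  98  99  97  99 100]]
```

```bash
python3 - <<'E'
from h import *
plan([.5987,-.2585,.125],-4)
E
```

```text
shift [-0.0259  0.1302  0.0075] turn [-0.0001 -0.0001  0.002 ]
```

>>> arm_command --targets '[{"x":-0.004,"y":0.022,"z":0,"wx":0,"wy":0,"wz":0,"fingers":-1},{"x":-0.009,"y":0.044,"z":0,"wx":0,"wy":0,"wz":0,"fingers":-1},{"x":-0.013,"y":0.066,"z":0,"wx":0,"wy":0,"wz":0,"fingers":-1},{"x":-0.018,"y":0.088,"z":0,"wx":0,"wy":0,"wz":0,"fingers":-1},{"x":-0.022,"y":0.11,"z":0,"wx":0,"wy":0,"wz":0,"fingers":-1},{"x":-0.026,"y":0.13,"z":0,"wx":0,"wy":0,"wz":0,"fingers":-1},{"x":-0.026,"y":0.13,"z":0.004,"wx":0,"wy":0,"wz":0,"fingers":-1},{"x":-0.026,"y":0.13,"z":0.007,"wx":0,"wy":0,"wz":0,"fingers":-1},{"x":-0.026,"y":0.13,"z":0.007,"wx":0,"wy":0,"wz":0,"fingers":-1},{"x":-0.026,"y":0.13,"z":0.007,"wx":0,"wy":0,"wz":0,"fingers":-1}]'

```text
time: 6.28
eef_pos: [0.5981, -0.2584, 0.1252]
orientation: [-2.29, -2.149, 0.0]
force: [-0.3, -0.5, -0.9]
width: 0.019
grasp_force: 20.0
```

```bash
python3 - <<'E'
from h import *
s=telemetry.read_state();print(s["eef_pos"],s["force"])
ims=[];
for i in range(4): f=grab_frame("side");ims.append(f["image"].astype(float))
im=np.mean(ims,0);g=im.mean(2);print(g[246:263,286:306].astype(int))
t=np.mean([grab_frame("top")["image"].astype(float) for i in range(1)],0)
a=cv2.resize(im[225:275,270:320],(400,400),interpolation=cv2.INTER_CUBIC);b=cv2.resize(t[160:220,310:370],(400,400),interpolation=cv2.INTER_CUBIC)
cv2.imwrite("pics/e.png",np.clip(np.hstack([a,b])*1.5,0,255).astype('uint8'))
E
```

```text
[ 0.59806795 -0.25839706  0.12522915] [-0.33545712 -0.51134101 -0.93920572]
[[136 127 102 104 123 125 119 153 164 163 158 148 148 152 155 158 160 156
  139  93]
 [149 146 128 103 101 102 117 153 164 163 158 149 149 149 150 154 157 156
  143 106]
 [142 151 153 146 135 103 116 154 165 164 159 148 148 149 149 150 152 152
  144 114]
 [143 147 153 161 156 136 121 154 164 164 157 150 150 150 149 149 149 151
  142 116]
 [145 145 147 153 157 143 121 153 164 163 157 149 148 148 147 147 148 149
  139 114]
 [113 111 112 115 120 113 112 153 165 164 158 140 119 118 120 118 119 122
  115  97]
 [ 87  91  95  94  96  92 109 154 164 163 157 137 102  99 101 100  99 100
  100  88]
 [ 93  95  99  99  97  92 110 154 165 164 157 136 102  97  99  98  99  99
   99  90]
 [ 98  97  97  98  96  92 109 155 166 165 157 134 101  97  98  98  98  98
  100  88]
 [ 98  96  98  98  98  94 109 148 166 166 153 116  98  97  98  97  97  97
   98  89]
 [ 98  97  98  97  98  97  99 107 124 128 117  96  94  92  93  93  93  94
   94  86]
 [ 99  99  98  99  95  92  94  79  72  72  73  82  87  88  92  91  92  92
   93  85]
 [100  97  92  93  87  82  79  78  73  74  75  75  76  84  93  95  94  93
   95  87]
 [ 92  91  87  88  86  82  76  77  82  83  82  79  82  94  98  99  97 100
   99  91]
 [ 88  88  89  88  89  90  92  93  94  91  92  94  95  99  99  99  98 100
   99  92]
 [ 89  96  97  98  97  97 100 100 101  99  98 100  99  99  99  98  99  97
   99  94]
 [ 88  93  98  99  99  99  99  99  99  99  99  98  98  99  99  98  98  99
   98  94]]
```

View pics/e.png

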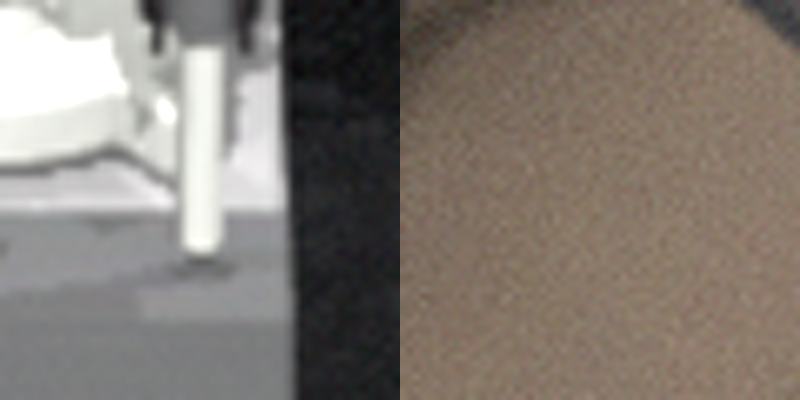

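```bash
python3 - <<'E'
from h import *
f=grab_frame("side")
print("pin c",onz(f,294.7,256.05,.057)+[0,.006,0]);
a=onz(f,294.9,259.85,.05);b=onz(f,294.9,255.6,.05);print(a,b,(a+b)/2)
E
```

```text
pin c [ 0.59774767 -0.25742114  0.057     ]
[ 0.59777268 -0.26846754  0.05      ] [ 0.59923786 -0.25035658  0.05      ] [ 0.59850527 -0.25941206  0.05      ]
```

>>> arm_command --targets '[{"x":-0.002,"y":0.001,"z":0,"wx":0,"wy":0,"wz":0,"fingers":-1},{"x":-0.004,"y":0.001,"z":0.002,"wx":0,"wy":0,"wz":0,"fingers":-1},{"x":-0.004,"y":0.001,"z":0.005,"wx":0,"wy":0,"wz":0,"fingers":-1},{"x":-0.004,"y":0.001,"z":0.008,"wx":0,"wy":0,"wz":0,"fingers":-1},{"x":-0.004,"y":0.001,"z":0.011,"wx":0,"wy":0,"wz":0,"fingers":-1},{"x":-0.004,"y":0.001,"z":0.013,"wx":0,"wy":0,"wz":0,"fingers":-1},{"x":-0.004,"y":0.001,"z":0.015,"wx":0,"wy":0,"wz":0,"fingers":-1},{"x":-0.004,"y":0.001,"z":0.017,"wx":0,"wy":0,"wz":0,"fingers":-1},{"x":-0.004,"y":0.001,"z":0.018,"wx":0,"wy":0,"wz":0,"fingers":-1},{"x":-0.004,"y":0.001,"z":0.018,"wx":0,"wy":0,"wz":0,"fingers":-1}]'

```text
time: 7.42
eef_pos: [0.599, -0.2605, 0.1163]
orientation: [-2.291, -2.149, -0.0]
force: [0.0, 0.8, -0.7]
width: 0.0194
grasp_force: 20.0
```

>>> arm_command --targets '[{"x":0,"y":0,"z":0.001,"wx":0,"wy":0,"wz":0,"fingers":-1},{"x":0,"y":0,"z":0.002,"wx":0,"wy":0,"wz":0,"fingers":-1},{"x":0,"y":0,"z":0.003,"wx":0,"wy":0,"wz":0,"fingers":-1},{"x":0,"y":0,"z":0.004,"wx":0,"wy":0,"wz":0,"fingers":-1},{"x":0,"y":0,"z":0.005,"wx":0,"wy":0,"wz":0,"fingers":-1},{"x":0,"y":0,"z":0.006,"wx":0,"wy":0,"wz":0,"fingers":-1},{"x":0,"y":0,"z":0.006,"wx":0,"wy":0,"wz":0,"fingers":-1},{"x":0,"y":0,"z":0.006,"wx":0,"wy":0,"wz":0,"fingers":-1},{"x":0,"y":0,"z":0.006,"wx":0,"wy":0,"wz":0,"fingers":-1},{"x":0,"y":0,"z":0.006,"wx":0,"wy":0,"wz":0,"fingers":-1}]'

```text
time: 8.25
eef_pos: [0.5991, -0.2606, 0.1134]
orientation: [-2.291, -2.149, -0.0]
force: [0.7, 0.2, -0.2]
width: 0.0193
grasp_force: 20.0
```

>>> arm_command --targets '[{"x":0,"y":0,"z":0.002,"wx":0,"wy":0,"wz":0,"fingers":-1},{"x":0,"y":0,"z":0.004,"wx":0,"wy":0,"wz":0,"fingers":-1},{"x":0,"y":0,"z":0.006,"wx":0,"wy":0,"wz":0,"fingers":-1},{"x":0,"y":0,"z":0.008,"wx":0,"wy":0,"wz":0,"fingers":-1},{"x":0,"y":0,"z":0.01,"wx":0,"wy":0,"wz":0,"fingers":-1},{"x":0,"y":0,"z":0.012,"wx":0,"wy":0,"wz":0,"fingers":-1},{"x":0,"y":0,"z":0.014,"wx":0,"wy":0,"wz":0,"fingers":-1},{"x":0,"y":0,"z":0.016,"wx":0,"wy":0,"wz":0,"fingers":-1},{"x":0,"y":0,"z":0.016,"wx":0,"wy":0,"wz":0,"fingers":-1},{"x":0,"y":0,"z":0.016,"wx":0,"wy":0,"wz":0,"fingers":-1}]'

```text
time: 9.08
eef_pos: [0.5991, -0.2606, 0.1053]
orientation: [-2.291, -2.149, -0.0]
force: [0.0, 1.4, -1.9]
width: 0.0192
grasp_force: 20.0
```

Clean. 13 mm to home (TCP 0.0922).

>>> arm_command --targets '[{"x":0,"y":0,"z":0.003,"wx":0,"wy":0,"wz":0,"fingers":-1},{"x":0,"y":0,"z":0.006,"wx":0,"wy":0,"wz":0,"fingers":-1},{"x":0,"y":0,"z":0.009,"wx":0,"wy":0,"wz":0,"fingers":-1},{"x":0,"y":0,"z":0.012,"wx":0,"wy":0,"wz":0,"fingers":-1},{"x":0,"y":0,"z":0.015,"wx":0,"wy":0,"wz":0,"fingers":-1},{"x":0,"y":0,"z":0.018,"wx":0,"wy":0,"wz":0,"fingers":-1},{"x":0,"y":0,"z":0.021,"wx":0,"wy":0,"wz":0,"fingers":-1},{"x":0,"y":0,"z":0.023,"wx":0,"wy":0,"wz":0,"fingers":-1},{"x":0,"y":0,"z":0.025,"wx":0,"wy":0,"wz":0,"fingers":-1},{"x":0,"y":0,"z":0.025,"wx":0,"wy":0,"wz":0,"fingers":-1}]'

```text
time: 9.92
eef_pos: [0.599, -0.2606, 0.0927]
orientation: [-2.291, -2.149, -0.0]
force: [-0.4, 1.2, -1.0]
width: 0.0193
grasp_force: 20.0
```

>>> arm_command --targets '[{"x":0,"y":0,"z":0,"wx":0,"wy":0,"wz":0,"fingers":-0.4},{"x":0,"y":0,"z":0,"wx":0,"wy":0,"wz":0,"fingers":-0.1},{"x":0,"y":0,"z":0,"wx":0,"wy":0,"wz":0,"fingers":0},{"x":0,"y":0,"z":0,"wx":0,"wy":0,"wz":0,"fingers":0},{"x":0,"y":0,"z":-0.02,"wx":0,"wy":0,"wz":0,"fingers":0},{"x":0,"y":0,"z":-0.05,"wx":0,"wy":0,"wz":0,"fingers":0},{"x":0,"y":0,"z":-0.09,"wx":0,"wy":0,"wz":0,"fingers":0},{"x":0,"y":0,"z":-0.13,"wx":0,"wy":0,"wz":0,"fingers":0},{"x":0,"y":0,"z":-0.13,"wx":0,"wy":0,"wz":0,"fingers":0},{"x":0,"y":0,"z":-0.13,"wx":0,"wy":0,"wz":0,"fingers":0}]'

```text
time: 10.75
eef_pos: [0.5995, -0.2609, 0.1596]
orientation: [2.289, 2.148, 0.001]
force: [-0.7, -0.3, 0.1]
width: 0.0479
grasp_force: 0.0
```

```bash
python3 - <<'E'
from h import *
s=telemetry.read_state();print(s["time"],s["eef_pos"],s["force"],s["width"])
f=grab_frame("side");a=cv2.resize(f["image"][170:280,215:325],(550,550),interpolation=cv2.INTER_CUBIC)
cv2.imwrite("pics/g.png",np.clip(a*1.4,0,255).astype('uint8'))
plan([.5120,-.1155,s["eef_pos"][2]],-4)
E
```

```text
10.75 [ 0.59949647 -0.26087952  0.15956251] [-0.69144209 -0.29198298  0.10300962] 0.047869180734563706
shift [ 0.2786 -0.1922 -0.0026] turn [0.0002 0.0001 0.002 ]
```

View pics/g.png

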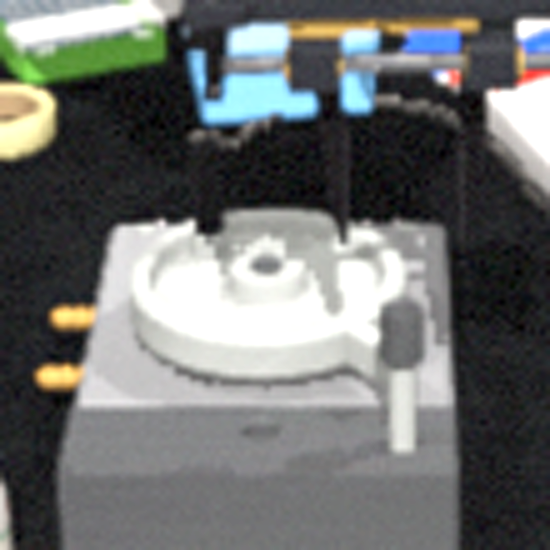

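Pin parked (head at (400,330) in the crop, foot in the hole); bystanders untouched. Next is the handle.

>>> arm_command --targets '[{"x":0.07,"y":-0.048,"z":0,"wx":0,"wy":0,"wz":0.002,"fingers":0},{"x":0.14,"y":-0.095,"z":0,"wx":0,"wy":0,"wz":0.002,"fingers":0},{"x":0.21,"y":-0.143,"z":0,"wx":0,"wy":0,"wz":0.002,"fingers":0},{"x":0.278,"y":-0.191,"z":0,"wx":0,"wy":0,"wz":0.002,"fingers":0},{"x":0.278,"y":-0.191,"z":0,"wx":0,"wy":0,"wz":0.002,"fingers":0},{"x":0.278,"y":-0.191,"z":0,"wx":0,"wy":0,"wz":0.002,"fingers":0},{"x":0.278,"y":-0.191,"z":0,"wx":0,"wy":0,"wz":0.002,"fingers":0},{"x":0.278,"y":-0.191,"z":0,"wx":0,"wy":0,"wz":0.002,"fingers":0},{"x":0.278,"y":-0.191,"z":0,"wx":0,"wy":0,"wz":0.002,"fingers":0},{"x":0.278,"y":-0.191,"z":0,"wx":0,"wy":0,"wz":0.002,"fingers":0}]'

```text
time: 11.63
eef_pos: [0.5129, -0.1166, 0.1576]
orientation: [-2.299, -2.141, 0.0]
force: [0.6, -0.4, -0.6]
width: 0.0476
grasp_force: 0.0
```

```bash
python3 - <<'E'
from h import *
s=telemetry.read_state();print(s["time"],s["eef_pos"],s["force"],s["width"])
f=grab_frame("side");print(proj(f,s["eef_pos"]),proj(f,[.5128,-.1155,.136]));a=cv2.resize(f["image"][170:260,225:325],(600,540),interpolation=cv2.INTER_CUBIC)
cv2.imwrite("pics/h.png",np.clip(a*1.4,0,255).astype('uint8'))
plan([.5125,-.1155,.094],-4)
E
```

```text
11.6333 [ 0.51291614 -0.11664065  0.15760731] [ 0.56425082 -0.36732833 -0.57677932] 0.0475715201554402
(np.float64(255.061160798324), np.float64(190.5114370672729)) (np.float64(255.35254275810783), np.float64(198.3067054864538))
shift [ 0.0019 -0.0007  0.1273] turn [-0.0001 -0.0001 -0.0003]
```

View pics/h.png

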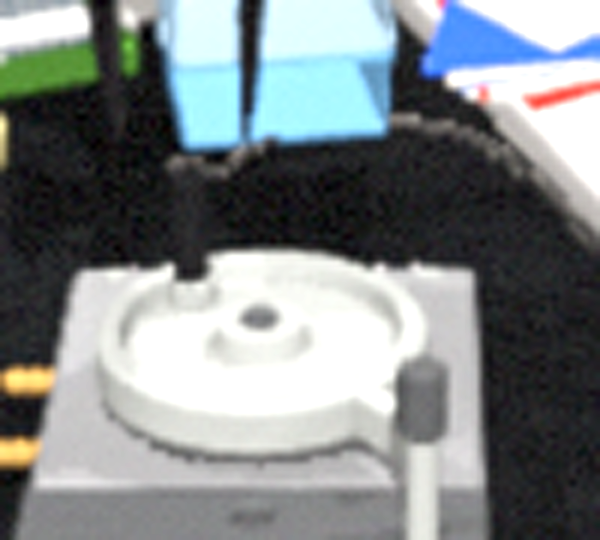

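Handle at crop x≈190, with the fingers centred at ≈182. I shift +2.5 mm in x, descend and grip.

>>> arm_command --newtons 25 --targets '[{"x":0.002,"y":0.005,"z":0.03,"wx":0,"wy":0,"wz":0,"fingers":0},{"x":0.002,"y":0.005,"z":0.06,"wx":0,"wy":0,"wz":0,"fingers":0},{"x":0.002,"y":0.005,"z":0.09,"wx":0,"wy":0,"wz":0,"fingers":0},{"x":0.002,"y":0.005,"z":0.11,"wx":0,"wy":0,"wz":0,"fingers":0},{"x":0.002,"y":0.005,"z":0.126,"wx":0,"wy":0,"wz":0,"fingers":0},{"x":0.002,"y":0.005,"z":0.126,"wx":0,"wy":0,"wz":0,"fingers":0},{"x":0.002,"y":0.005,"z":0.126,"wx":0,"wy":0,"wz":0,"fingers":-0.2},{"x":0.002,"y":0.005,"z":0.126,"wx":0,"wy":0,"wz":0,"fingers":-0.3},{"x":0.002,"y":0.005,"z":0.126,"wx":0,"wy":0,"wz":0,"fingers":-0.45},{"x":0.002,"y":0.005,"z":0.126,"wx":0,"wy":0,"wz":0,"fingers":-0.5}]'

```text
time: 12.52
eef_pos: [0.5155, -0.1151, 0.0956]
orientation: [2.297, 2.142, 0.001]
force: [0.0, 0.2, -0.1]
width: 0.0271
grasp_force: 0.0
```

>>> arm_command --newtons 25 --targets '[{"x":0,"y":0,"z":0,"wx":0,"wy":0,"wz":0,"fingers":-0.6},{"x":0,"y":0,"z":0,"wx":0,"wy":0,"wz":0,"fingers":-0.65},{"x":0,"y":0,"z":0,"wx":0,"wy":0,"wz":0,"fingers":-0.7},{"x":0,"y":0,"z":0,"wx":0,"wy":0,"wz":0,"fingers":-0.75},{"x":0,"y":0,"z":0,"wx":0,"wy":0,"wz":0,"fingers":-1},{"x":0,"y":0,"z":0,"wx":0,"wy":0,"wz":0,"fingers":-1},{"x":0,"y":0,"z":0,"wx":0,"wy":0,"wz":0,"fingers":-1},{"x":0,"y":0,"z":0,"wx":0,"wy":0,"wz":0,"fingers":-1},{"x":0,"y":0,"z":0,"wx":0,"wy":0,"wz":0,"fingers":-1},{"x":0,"y":0,"z":0,"wx":0,"wy":0,"wz":0,"fingers":-1}]'

```text
time: 13.35
eef_pos: [0.5144, -0.1149, 0.0951]
orientation: [-2.297, -2.142, 0.001]
force: [-5.4, 0.5, 5.7]
width: 0.0142
grasp_force: 25.0
```

```bash
python3 - <<'E'
from h import *
s=telemetry.read_state();print(s["time"],s["eef_pos"],s["force"],s["wrist_torque"],s["width"])
M=rot(s["orientation"]);print(M.round(4))
c=np.array([.5425,-.1515]);p=s["eef_pos"][:2];d=p-c;print(np.hypot(*d),np.degrees(np.arctan2(d[1],d[0])))
E
```

```text
13.35 [ 0.51439245 -0.1148645   0.09509275] [-5.38739721  0.54672948  5.69266515] [-0.08790419  1.10941931  0.01385313] 0.0142012605180162
[[ 6.980e-02  9.976e-01 -1.700e-03]
 [ 9.976e-01 -6.980e-02  5.000e-04]
 [ 4.000e-04 -1.700e-03 -1.000e+00]]
0.04617568711260025 127.49620632046594
```

```bash
cat >> h.py <<'E'
def arc(p0,p1,c=None,cmd=None,n=10,hold=0):
    "rows of (x,y) tool shift for commanded angle p0->p1 deg; optional absolute c"
    M=rot(telemetry.read_state()["orientation"]);r=.046;u=lambda p:np.array([np.cos(np.radians(p)),np.sin(np.radians(p)),0])*r
    for i in range(1,n+1):
        p=p0+(p1-p0)*min(1,i/(n-hold));d=u(p)-u(p0)
        print((M.T@d/.5)[:2].round(3).tolist(),end=" ")
    print()
def rep(c):
    s=telemetry.read_state();d=s["eef_pos"][:2]-c;p=np.arctan2(d[1],d[0]);F=s["force"]
    print("t",s["time"],"pos",s["eef_pos"].round(4),"phi",np.degrees(p).round(1),"r",np.hypot(*d).round(4),"F",F.round(1),"load",-(F[0]*np.sin(p)-F[1]*np.cos(p)).round(2),"rad",(F[0]*np.cos(p)+F[1]*np.sin(p)).round(2))
E
python3 - <<'E'
from h import *
arc(128,108)
E
```

```text
[0.002, 0.002] [0.004, 0.005] [0.006, 0.007] [0.008, 0.01] [0.01, 0.013] [0.011, 0.016] [0.013, 0.018] [0.014, 0.021] [0.016, 0.024] [0.017, 0.027]
```

>>> arm_command --newtons 30 --targets '[{"x":0.002,"y":0.002,"z":0,"wx":0,"wy":0,"wz":0,"fingers":-1},{"x":0.004,"y":0.005,"z":0,"wx":0,"wy":0,"wz":0,"fingers":-1},{"x":0.006,"y":0.007,"z":0,"wx":0,"wy":0,"wz":0,"fingers":-1},{"x":0.008,"y":0.01,"z":0,"wx":0,"wy":0,"wz":0,"fingers":-1},{"x":0.01,"y":0.013,"z":0,"wx":0,"wy":0,"wz":0,"fingers":-1},{"x":0.011,"y":0.016,"z":0,"wx":0,"wy":0,"wz":0,"fingers":-1},{"x":0.013,"y":0.018,"z":0,"wx":0,"wy":0,"wz":0,"fingers":-1},{"x":0.014,"y":0.021,"z":0,"wx":0,"wy":0,"wz":0,"fingers":-1},{"x":0.016,"y":0.024,"z":0,"wx":0,"wy":0,"wz":0,"fingers":-1},{"x":0.017,"y":0.027,"z":0,"wx":0,"wy":0,"wz":0,"fingers":-1}]'

```text
time: 14.18
eef_pos: [0.5281, -0.1077, 0.095]
orientation: [-2.296, -2.142, 0.003]
force: [-8.5, -4.6, 5.6]
width: 0.0144
grasp_force: 30.0
```

```bash
python3 - <<'E'
from h import *
rep([.5425,-.152]);arc(108,88)
E
```

```text
t 14.1833 pos [ 0.5281 -0.1077  0.095 ] phi 108.0 r 0.0466 F [-8.5 -4.6  5.6] load 9.47 rad -1.71
[0.001, 0.003] [0.002, 0.006] [0.003, 0.009] [0.004, 0.012] [0.005, 0.015] [0.005, 0.018] [0.006, 0.022] [0.006, 0.025] [0.006, 0.028] [0.007, 0.031]
```

>>> arm_command --newtons 30 --targets '[{"x":0.001,"y":0.003,"z":0,"wx":0,"wy":0,"wz":0,"fingers":-1},{"x":0.002,"y":0.006,"z":0,"wx":0,"wy":0,"wz":0,"fingers":-1},{"x":0.003,"y":0.009,"z":0,"wx":0,"wy":0,"wz":0,"fingers":-1},{"x":0.004,"y":0.012,"z":0,"wx":0,"wy":0,"wz":0,"fingers":-1},{"x":0.005,"y":0.015,"z":0,"wx":0,"wy":0,"wz":0,"fingers":-1},{"x":0.005,"y":0.018,"z":0,"wx":0,"wy":0,"wz":0,"fingers":-1},{"x":0.006,"y":0.022,"z":0,"wx":0,"wy":0,"wz":0,"fingers":-1},{"x":0.006,"y":0.025,"z":0,"wx":0,"wy":0,"wz":0,"fingers":-1},{"x":0.006,"y":0.028,"z":0,"wx":0,"wy":0,"wz":0,"fingers":-1},{"x":0.007,"y":0.031,"z":0,"wx":0,"wy":0,"wz":0,"fingers":-1}]'

```text
time: 15.02
eef_pos: [0.5431, -0.1054, 0.0949]
orientation: [-2.295, -2.141, 0.005]
force: [-10.4, -7.8, 5.4]
width: 0.0142
grasp_force: 30.0
```

```bash
python3 - <<'E'
from h import *
rep([.5425,-.152]);arc(88,68)
E
```

```text
t 15.0167 pos [ 0.5431 -0.1054  0.0949] phi 89.2 r 0.0466 F [-10.4  -7.8   5.4] load 10.28 rad -7.97
[0.0, 0.003] [-0.0, 0.006] [-0.0, 0.01] [-0.0, 0.013] [-0.001, 0.016] [-0.001, 0.019] [-0.002, 0.022] [-0.003, 0.025] [-0.004, 0.029] [-0.004, 0.032]
```

>>> arm_command --newtons 30 --targets '[{"x":-0.001,"y":0.003,"z":0,"wx":0,"wy":0,"wz":0,"fingers":-1},{"x":-0.001,"y":0.006,"z":0,"wx":0,"wy":0,"wz":0,"fingers":-1},{"x":-0.002,"y":0.01,"z":0,"wx":0,"wy":0,"wz":0,"fingers":-1},{"x":-0.003,"y":0.013,"z":0,"wx":0,"wy":0,"wz":0,"fingers":-1},{"x":-0.004,"y":0.016,"z":0,"wx":0,"wy":0,"wz":0,"fingers":-1},{"x":-0.004,"y":0.019,"z":0,"wx":0,"wy":0,"wz":0,"fingers":-1},{"x":-0.005,"y":0.022,"z":0,"wx":0,"wy":0,"wz":0,"fingers":-1},{"x":-0.006,"y":0.025,"z":0,"wx":0,"wy":0,"wz":0,"fingers":-1},{"x":-0.007,"y":0.029,"z":0,"wx":0,"wy":0,"wz":0,"fingers":-1},{"x":-0.007,"y":0.032,"z":0,"wx":0,"wy":0,"wz":0,"fingers":-1}]'

```text
time: 15.85
eef_pos: [0.5585, -0.109, 0.0949]
orientation: [-2.294, -2.139, 0.004]
force: [-13.4, 0.6, 8.4]
width: 0.0141
grasp_force: 30.0
```

```bash
python3 - <<'E'
from h import *
rep([.5425,-.152]);arc(68,53)
E
```

```text
t 15.85 pos [ 0.5585 -0.109   0.0949] phi 69.7 r 0.0459 F [-13.4   0.6   8.4] load 12.81 rad -4.13
[-0.001, 0.002] [-0.002, 0.005] [-0.003, 0.007] [-0.003, 0.009] [-0.004, 0.011] [-0.006, 0.013] [-0.007, 0.015] [-0.008, 0.018] [-0.009, 0.02] [-0.01, 0.022]
```

>>> arm_command --newtons 30 --targets '[{"x":-0.001,"y":0.002,"z":0,"wx":0,"wy":0,"wz":0,"fingers":-1},{"x":-0.002,"y":0.004,"z":0,"wx":0,"wy":0,"wz":0,"fingers":-1},{"x":-0.003,"y":0.006,"z":0,"wx":0,"wy":0,"wz":0,"fingers":-1},{"x":-0.004,"y":0.009,"z":0,"wx":0,"wy":0,"wz":0,"fingers":-1},{"x":-0.005,"y":0.011,"z":0,"wx":0,"wy":0,"wz":0,"fingers":-1},{"x":-0.006,"y":0.013,"z":0,"wx":0,"wy":0,"wz":0,"fingers":-1},{"x":-0.008,"y":0.015,"z":0,"wx":0,"wy":0,"wz":0,"fingers":-1},{"x":-0.009,"y":0.017,"z":0,"wx":0,"wy":0,"wz":0,"fingers":-1},{"x":-0.01,"y":0.019,"z":0,"wx":0,"wy":0,"wz":0,"fingers":-1},{"x":-0.011,"y":0.021,"z":0,"wx":0,"wy":0,"wz":0,"fingers":-1}]'

```text
time: 16.68
eef_pos: [0.5687, -0.1148, 0.0949]
orientation: [-2.294, -2.139, 0.003]
force: [-11.4, 4.6, 8.1]
width: 0.0146
grasp_force: 30.0
```

```bash
python3 - <<'E'
from h import *
rep([.5425,-.152]);arc(53,38)
E
```

```text
t 16.6833 pos [ 0.5687 -0.1148  0.0949] phi 54.9 r 0.0455 F [-11.4   4.6   8.1] load 12.0 rad -2.78
[-0.001, 0.002] [-0.003, 0.004] [-0.004, 0.006] [-0.006, 0.008] [-0.007, 0.01] [-0.009, 0.011] [-0.01, 0.013] [-0.012, 0.015] [-0.014, 0.017] [-0.016, 0.018]
```

>>> arm_command --newtons 30 --targets '[{"x":-0.001,"y":0.002,"z":0,"wx":0,"wy":0,"wz":0,"fingers":-1},{"x":-0.003,"y":0.004,"z":0,"wx":0,"wy":0,"wz":0,"fingers":-1},{"x":-0.004,"y":0.006,"z":0,"wx":0,"wy":0,"wz":0,"fingers":-1},{"x":-0.006,"y":0.008,"z":0,"wx":0,"wy":0,"wz":0,"fingers":-1},{"x":-0.007,"y":0.009,"z":0,"wx":0,"wy":0,"wz":0,"fingers":-1},{"x":-0.009,"y":0.011,"z":0,"wx":0,"wy":0,"wz":0,"fingers":-1},{"x":-0.011,"y":0.013,"z":0,"wx":0,"wy":0,"wz":0,"fingers":-1},{"x":-0.012,"y":0.014,"z":0,"wx":0,"wy":0,"wz":0,"fingers":-1},{"x":-0.014,"y":0.016,"z":0,"wx":0,"wy":0,"wz":0,"fingers":-1},{"x":-0.016,"y":0.017,"z":0,"wx":0,"wy":0,"wz":0,"fingers":-1}]'

```text
time: 17.52
eef_pos: [0.5772, -0.1233, 0.095]
orientation: [-2.295, -2.14, 0.002]
force: [-6.7, 7.5, 7.9]
width: 0.0146
grasp_force: 30.0
```

```bash
python3 - <<'E'
from h import *
rep([.5425,-.152]);arc(39,27)
E
```

```text
t 17.5167 pos [ 0.5772 -0.1233  0.095 ] phi 39.6 r 0.0451 F [-6.7  7.5  7.9] load 9.99 rad -0.37
[-0.001, 0.001] [-0.003, 0.003] [-0.004, 0.004] [-0.006, 0.005] [-0.007, 0.006] [-0.009, 0.007] [-0.011, 0.008] [-0.012, 0.01] [-0.014, 0.011] [-0.015, 0.012]
```

>>> arm_command --newtons 30 --targets '[{"x":-0.001,"y":0.001,"z":0,"wx":0,"wy":0,"wz":0,"fingers":-1},{"x":-0.003,"y":0.003,"z":0,"wx":0,"wy":0,"wz":0,"fingers":-1},{"x":-0.004,"y":0.004,"z":0,"wx":0,"wy":0,"wz":0,"fingers":-1},{"x":-0.006,"y":0.005,"z":0,"wx":0,"wy":0,"wz":0,"fingers":-1},{"x":-0.007,"y":0.006,"z":0,"wx":0,"wy":0,"wz":0,"fingers":-1},{"x":-0.009,"y":0.007,"z":0,"wx":0,"wy":0,"wz":0,"fingers":-1},{"x":-0.011,"y":0.008,"z":0,"wx":0,"wy":0,"wz":0,"fingers":-1},{"x":-0.012,"y":0.01,"z":0,"wx":0,"wy":0,"wz":0,"fingers":-1},{"x":-0.014,"y":0.011,"z":0,"wx":0,"wy":0,"wz":0,"fingers":-1},{"x":-0.015,"y":0.012,"z":0,"wx":0,"wy":0,"wz":0,"fingers":-1}]'

```text
time: 18.35
eef_pos: [0.5827, -0.1314, 0.0949]
orientation: [-2.295, -2.14, 0.002]
force: [-8.2, 4.7, 8.4]
width: 0.0145
grasp_force: 30.0
```

```bash
python3 - <<'E'
from h import *
rep([.5425,-.152]);arc(27,17)
E
```

```text
t 18.35 pos [ 0.5827 -0.1314  0.0949] phi 27.1 r 0.0452 F [-8.2  4.7  8.4] load 7.89 rad -5.22
[-0.001, 0.001] [-0.003, 0.002] [-0.004, 0.002] [-0.006, 0.003] [-0.007, 0.004] [-0.009, 0.005] [-0.01, 0.005] [-0.011, 0.006] [-0.013, 0.006] [-0.014, 0.007]
```

>>> arm_command --newtons 30 --targets '[{"x":-0.001,"y":0,"z":0,"wx":0,"wy":0,"wz":0,"fingers":-1},{"x":-0.003,"y":0.001,"z":0,"wx":0,"wy":0,"wz":0,"fingers":-1},{"x":-0.004,"y":0.001,"z":0,"wx":0,"wy":0,"wz":0,"fingers":-1},{"x":-0.006,"y":0.002,"z":0,"wx":0,"wy":0,"wz":0,"fingers":-1},{"x":-0.007,"y":0.002,"z":0,"wx":0,"wy":0,"wz":0,"fingers":-1},{"x":-0.009,"y":0.003,"z":0,"wx":0,"wy":0,"wz":0,"fingers":-1},{"x":-0.01,"y":0.003,"z":0,"wx":0,"wy":0,"wz":0,"fingers":-1},{"x":-0.011,"y":0.004,"z":0,"wx":0,"wy":0,"wz":0,"fingers":-1},{"x":-0.013,"y":0.004,"z":0,"wx":0,"wy":0,"wz":0,"fingers":-1},{"x":-0.014,"y":0.005,"z":0,"wx":0,"wy":0,"wz":0,"fingers":-1}]'

```text
time: 19.18
eef_pos: [0.5854, -0.1388, 0.0951]
orientation: [-2.296, -2.141, 0.0]
force: [-4.8, 4.3, 5.9]
width: 0.0142
grasp_force: 30.0
```

```bash
python3 - <<'E'
from h import *
rep([.5425,-.152]);rep([.541,-.152]);arc(17,9)
E
```

```text
t 19.1833 pos [ 0.5854 -0.1388  0.0951] phi 17.1 r 0.0449 F [-4.8  4.3  5.9] load 5.5 rad -3.34
t 19.1833 pos [ 0.5854 -0.1388  0.0951] phi 16.6 r 0.0463 F [-4.8  4.3  5.9] load 5.47 rad -3.39
[-0.001, 0.0] [-0.002, 0.001] [-0.004, 0.001] [-0.005, 0.002] [-0.006, 0.002] [-0.007, 0.002] [-0.009, 0.003] [-0.01, 0.003] [-0.011, 0.003] [-0.012, 0.004]
```

>>> arm_command --newtons 30 --targets '[{"x":-0.001,"y":0,"z":0,"wx":0,"wy":0,"wz":0,"fingers":-1},{"x":-0.002,"y":0,"z":0,"wx":0,"wy":0,"wz":0,"fingers":-1},{"x":-0.004,"y":0,"z":0,"wx":0,"wy":0,"wz":0,"fingers":-1},{"x":-0.005,"y":0.001,"z":0,"wx":0,"wy":0,"wz":0,"fingers":-1},{"x":-0.006,"y":0.001,"z":0,"wx":0,"wy":0,"wz":0,"fingers":-1},{"x":-0.007,"y":0.001,"z":0,"wx":0,"wy":0,"wz":0,"fingers":-1},{"x":-0.009,"y":0.001,"z":0,"wx":0,"wy":0,"wz":0,"fingers":-1},{"x":-0.01,"y":0.002,"z":0,"wx":0,"wy":0,"wz":0,"fingers":-1},{"x":-0.011,"y":0.002,"z":0,"wx":0,"wy":0,"wz":0,"fingers":-1},{"x":-0.012,"y":0.002,"z":0,"wx":0,"wy":0,"wz":0,"fingers":-1}]'

```text
time: 20.02
eef_pos: [0.5868, -0.1455, 0.0951]
orientation: [-2.298, -2.142, -0.0]
force: [-1.2, 3.8, 5.0]
width: 0.0144
grasp_force: 30.0
```

```bash
python3 - <<'E'
from h import *
rep([.541,-.152]);arc(9,3)
E
```

```text
t 20.0167 pos [ 0.5868 -0.1455  0.0951] phi 8.0 r 0.0462 F [-1.2  3.8  5. ] load 3.97 rad -0.65
[-0.001, 0.0] [-0.002, 0.0] [-0.003, 0.001] [-0.004, 0.001] [-0.005, 0.001] [-0.006, 0.001] [-0.007, 0.001] [-0.008, 0.001] [-0.009, 0.002] [-0.009, 0.002]
```

>>> arm_command --newtons 30 --targets '[{"x":-0.001,"y":0,"z":0,"wx":0,"wy":0,"wz":0,"fingers":-1},{"x":-0.002,"y":0,"z":0,"wx":0,"wy":0,"wz":0,"fingers":-1},{"x":-0.003,"y":0.001,"z":0,"wx":0,"wy":0,"wz":0,"fingers":-1},{"x":-0.004,"y":0.001,"z":0,"wx":0,"wy":0,"wz":0,"fingers":-1},{"x":-0.005,"y":0.001,"z":0,"wx":0,"wy":0,"wz":0,"fingers":-1},{"x":-0.006,"y":0.001,"z":0,"wx":0,"wy":0,"wz":0,"fingers":-1},{"x":-0.007,"y":0.001,"z":0,"wx":0,"wy":0,"wz":0,"fingers":-1},{"x":-0.008,"y":0.001,"z":0,"wx":0,"wy":0,"wz":0,"fingers":-1},{"x":-0.009,"y":0.001,"z":0,"wx":0,"wy":0,"wz":0,"fingers":-1},{"x":-0.01,"y":0.001,"z":0,"wx":0,"wy":0,"wz":0,"fingers":-1}]'

```text
time: 20.85
eef_pos: [0.5872, -0.1509, 0.0951]
orientation: [2.297, 2.142, 0.001]
force: [-0.1, 2.7, 4.9]
width: 0.0147
grasp_force: 30.0
```

```bash
python3 - <<'E'
from h import *
rep([.541,-.152]);arc(2,-3)
E
```

```text
t 20.85 pos [ 0.5872 -0.1509  0.0951] phi 1.4 r 0.0462 F [-0.1  2.7  4.9] load 2.73 rad -0.05
[-0.001, 0.0] [-0.002, 0.0] [-0.002, 0.0] [-0.003, 0.0] [-0.004, 0.0] [-0.005, 0.0] [-0.006, 0.0] [-0.006, 0.0] [-0.007, 0.0] [-0.008, 0.0]
```

>>> arm_command --newtons 30 --targets '[{"x":-0.001,"y":0,"z":0,"wx":0,"wy":0,"wz":0,"fingers":-1},{"x":-0.002,"y":0,"z":0,"wx":0,"wy":0,"wz":0,"fingers":-1},{"x":-0.002,"y":0,"z":0,"wx":0,"wy":0,"wz":0,"fingers":-1},{"x":-0.003,"y":0,"z":0,"wx":0,"wy":0,"wz":0,"fingers":-1},{"x":-0.004,"y":0,"z":0,"wx":0,"wy":0,"wz":0,"fingers":-1},{"x":-0.005,"y":0,"z":0,"wx":0,"wy":0,"wz":0,"fingers":-1},{"x":-0.006,"y":0,"z":0,"wx":0,"wy":0,"wz":0,"fingers":-1},{"x":-0.006,"y":0,"z":0,"wx":0,"wy":0,"wz":0,"fingers":-1},{"x":-0.007,"y":0,"z":0,"wx":0,"wy":0,"wz":0,"fingers":-1},{"x":-0.008,"y":0,"z":0,"wx":0,"wy":0,"wz":0,"fingers":-1}]'

```text
time: 21.68
eef_pos: [0.587, -0.1549, 0.0952]
orientation: [2.297, 2.142, 0.001]
force: [2.0, 0.6, 5.3]
width: 0.0141
grasp_force: 30.0
```

```bash
python3 - <<'E'
from h import *
rep([.541,-.152])
E
```

```text
t 21.6833 pos [ 0.587  -0.1549  0.0952] phi -3.5 r 0.0461 F [2.  0.6 5.3] load 0.76 rad 1.99
```

About 10° past the top. I back off a few degrees for margin against running on, then release.

>>> arm_command --newtons 30 --targets '[{"x":0.001,"y":0,"z":0,"wx":0,"wy":0,"wz":0,"fingers":-1},{"x":0.002,"y":0,"z":0,"wx":0,"wy":0,"wz":0,"fingers":-1},{"x":0.003,"y":0,"z":0,"wx":0,"wy":0,"wz":0,"fingers":-1},{"x":0.004,"y":0,"z":0,"wx":0,"wy":0,"wz":0,"fingers":-1},{"x":0.005,"y":0,"z":0,"wx":0,"wy":0,"wz":0,"fingers":-1},{"x":0.006,"y":0,"z":0,"wx":0,"wy":0,"wz":0,"fingers":-1},{"x":0.006,"y":0,"z":0,"wx":0,"wy":0,"wz":0,"fingers":-1},{"x":0.006,"y":0,"z":0,"wx":0,"wy":0,"wz":0,"fingers":-1},{"x":0.006,"y":0,"z":0,"wx":0,"wy":0,"wz":0,"fingers":-1},{"x":0.006,"y":0,"z":0,"wx":0,"wy":0,"wz":0,"fingers":-1}]'

```text
time: 22.52
eef_pos: [0.5871, -0.1524, 0.0952]
orientation: [2.297, 2.142, -0.0]
force: [1.6, -5.3, 3.8]
width: 0.0146
grasp_force: 30.0
```

```bash
python3 - <<'E'
from h import *
rep([.541,-.152])
E
```

```text
t 22.5167 pos [ 0.5871 -0.1524  0.0952] phi -0.5 r 0.0461 F [ 1.6 -5.3  3.8] load -5.3 rad 1.63
```

>>> arm_command --newtons 5 --targets '[{"x":-0.001,"y":0,"z":0,"wx":0,"wy":0,"wz":0,"fingers":-1},{"x":-0.001,"y":0,"z":0,"wx":0,"wy":0,"wz":0,"fingers":-1},{"x":-0.001,"y":0,"z":0,"wx":0,"wy":0,"wz":0,"fingers":-0.65},{"x":-0.001,"y":0,"z":0,"wx":0,"wy":0,"wz":0,"fingers":-0.5},{"x":-0.001,"y":0,"z":0,"wx":0,"wy":0,"wz":0,"fingers":-0.3},{"x":-0.001,"y":0,"z":0,"wx":0,"wy":0,"wz":0,"fingers":-0.1},{"x":-0.001,"y":0,"z":0,"wx":0,"wy":0,"wz":0,"fingers":0},{"x":-0.001,"y":0,"z":0,"wx":0,"wy":0,"wz":0,"fingers":0},{"x":-0.001,"y":0,"z":0,"wx":0,"wy":0,"wz":0,"fingers":0},{"x":-0.001,"y":0,"z":0,"wx":0,"wy":0,"wz":0,"fingers":0}]'

```text
time: 23.35
eef_pos: [0.5868, -0.1521, 0.095]
orientation: [-2.298, -2.142, -0.0]
force: [0.3, 1.0, -0.6]
width: 0.0475
grasp_force: 0.0
```

>>> arm_command --targets '[{"x":0,"y":0,"z":-0.02,"wx":0,"wy":0,"wz":0,"fingers":0},{"x":0,"y":0,"z":-0.05,"wx":0,"wy":0,"wz":0,"fingers":0},{"x":0,"y":0,"z":-0.09,"wx":0,"wy":0,"wz":0,"fingers":0},{"x":0,"y":0,"z":-0.13,"wx":0,"wy":0,"wz":0,"fingers":0},{"x":0,"y":0,"z":-0.18,"wx":0,"wy":0,"wz":0,"fingers":0},{"x":0,"y":0,"z":-0.2,"wx":0,"wy":0,"wz":0,"fingers":0},{"x":0,"y":0,"z":-0.2,"wx":0,"wy":0,"wz":0,"fingers":0},{"x":0,"y":0,"z":-0.2,"wx":0,"wy":0,"wz":0,"fingers":0},{"x":0,"y":0,"z":-0.2,"wx":0,"wy":0,"wz":0,"fingers":0},{"x":0,"y":0,"z":-0.2,"wx":0,"wy":0,"wz":0,"fingers":0}]'

```text
time: 24.18
eef_pos: [0.5863, -0.152, 0.1936]
orientation: [-2.296, -2.141, 0.001]
force: [-0.1, 1.1, 0.4]
width: 0.0475
grasp_force: 0.0
```

```bash
python3 - <<'E'
from h import *
s=telemetry.read_state();print(s["eef_pos"],s["force"])
fs=[grab_frame("side") for i in range(6)];f=fs[-1]
print("change over 0.25 s",np.abs(fs[0]["image"].astype(int)-f["image"])[200:262,230:310].max(),"expected",proj(f,[.587,-.1524,.112]))
a=cv2.resize(f["image"][160:260,225:325],(550,550),interpolation=cv2.INTER_CUBIC)
cv2.imwrite("pics/i.png",np.clip(a*1.4,0,255).astype('uint8'))
E
```

```text
[ 0.58629634 -0.15198145  0.19360166] [-0.12820274  1.13980373  0.38056017]
change over 0.25 s 24 expected (np.float64(286.51345212606833), np.float64(212.58838571165177))
```

View pics/i.png

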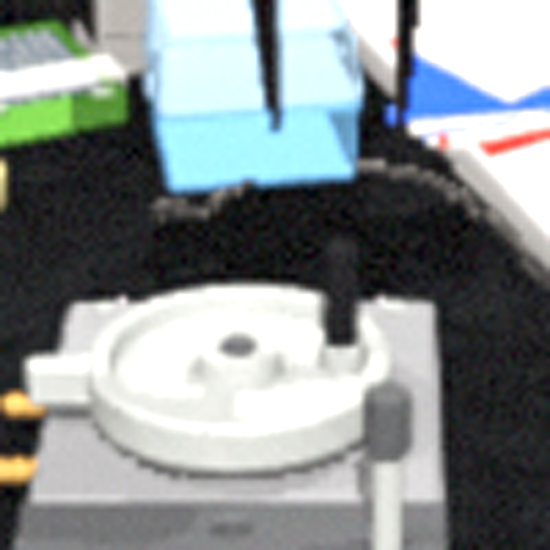

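The handle is at crop (341,290), i.e. pixel (287,213), where I left it (expected 286.5,212.6). The lug is at left, the pin stands parked and the gripper is clear. Handing in.

```bash
python3 -c "
from rig import workorder
print(workorder.finish_job())"
```

```text
the job is handed in; nothing more can be done
None
```

The stop pin stands home in the parking hole, and the wheel rests about 7° past the top of compression (estimated from the handle force); the gripper is clear and the job is handed in, but no verdict was returned.

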